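# Set a mounted grinding wheel on the balancing stand

## Robot

A 6-joint arm with a two-finger parallel gripper is mounted at the origin on the work surface. World frame = base frame: x ahead of the robot, y to its left, z up, the work surface at z = 0. Lengths are in m, angles in rad, forces in N, time in s.
With the tool pointing down it reaches from about 0.4 to 0.925 m from the base axis. Payload 3.4 kg.
Tool frame: the origin (TCP) lies at the very end of the fingers, on their centre line; the grasp point (between the pads) lies 19 mm behind it; z points along the fingers, y is the line along which they close (so a half turn about z gives the same grasp; the last joint's range is limited). The gripper opens to 85 mm and grips with 20 to 120 N. Pads are 22 mm wide; open, the fingers measure 114 mm over their backs; the gripper's body (76 mm by 85 mm) begins 54 mm behind the grasp point. The pads swing forward as they close: fully open they stand 13 mm farther back than shut.
Start: joints at [-0.073, 0.307, 1.506, -0, 1.328, -0.073], TCP at [0.575, -0, 0.231] pointing down, gripper open.
Joint ranges: [-3.12, 3.12], [-1.05, 2.28], [0.14, 2.33], [-1.42, 4.57], [0.1, 2.73], [-2.68, 2.68]. Speed limits (rad/s): [2.57, 2.57, 3.14, 3.14, 3.14, 3.14].

## Interface

Orientations are given as a rotation vector (axis times angle).
In Python, from station import ctrl gives the robot as it stands. The module is installed in compiled form; this text tells all that it offers.
- The arm moves only by the shell command python3 -m handwheel 'ROWS' [FORCE]. ROWS is JSON, a list that holds one entry, the list of rows, each a list of 5 numbers: the opening, from -1 (shut) to 1 (fully open), then the shift along the tool's x, y, z each as a share of 0.5 m, from -1 to 1, then the turn about the tool's z as a share of pi rad, from -1 to 1. A call has 1 to 10 rows; each row shifts and turns the commanded pose from where the row before left it, along the tool's axes as they then stand; what a row does not reach is not made up. A row lasts 1/10 s, in which the tool goes at most 50 mm and 8.59 degrees, less where a joint would pass 70% of its speed; a pose out of reach is approached as far as the arm can. A call with a number of a shift or a turn outside -1 to 1 is refused whole. A call with a gripper value outside its range is refused whole. The fingers move at their own pace and stop on an object; FORCE is the grip in N (left out, the last holds). Time passes only in rows, so rows that do not move let the fingers close. It gives the time, the measured TCP pose, the force, the opening and the grip force at its end, in the units of the state.
- ctrl.state(): the state, without advancing time (a new reading comes with each control period).
- ctrl.read_camera(name): name is "scene" or "side" or "wrist"; returns the picture (480x640x3 uint8, red, green, blue); there is no depth.
- ctrl.camera_info(name): a dict with "intrinsics" (3x3 intrinsics, pixels), "R" (3x3) and "t" (3): a world point X has camera coordinates R X + t. Camera axes: x right, y down, z forward; pixel columns grow to the right and rows downward; lengths in m; the calibration is good to about 2 mm. A picture is of the moment at which its call begins: read the wrist's pose just before it. camera_info takes no time and is no camera call; for the wrist camera it gives the pose at the moment of the call.
- ctrl.finish_job(): hands the job in; it is judged then, once.
Trained networks look in the newest picture that a camera, given by its name, has taken for a name from the list of things; names that differ only in an ending like _2 or _b are one class to them, and where a whole thing is asked for, a point or a joint stands for the part that bears it (a point fixed in the world has none). Each returns a list of dicts, best first, with "p" (0 to 1); they miss things now and then, are a little off and sometimes report something else, mostly with a low value. They report only what shows in the picture. A call takes as long as a camera call. They do not tell look-alikes from the thing itself.
- ctrl.silhouettes(camera, label): "mask" (480x640 bool, what is visible of it) and "box" ([left, top, right, bottom] in pixels, round what is visible of it).
The state is a dict: "time_s": time; "qpos": joint angles; "qvel": joint speeds; "joint_efforts": joint torques, N m; "tool_pos": TCP position; "eef_rot": TCP orientation; "wrist_force": force on the tool from outside, world axes, zero at the start; "ft_torque": the same for the moment, N m; "finger_gap": opening from 0.0 (shut) to 1.0 (fully open); "grip_force": force on a finger pad.
Only numpy, scipy, OpenCV 4.12 (cv2) and the standard library are available. Lean on these libraries where they do the work, as an engineer would, in place of code of your own. Each camera call takes 0.05 s, during which the arm holds its last target. There are 200 camera calls.

## Task

Pick up the white grinding wheel that lies leaning on its arbor and set it on the balancing stand, gently and without a knock: the arbor level in the notches of both pairs of steel discs, the wheel centred between the pairs, and the red chalk mark on the wheel straight up. Let go so that it rests there by itself, and leave the other things on the bench where they are.

Things in the scene. Friction and masses are not known exactly. Their poses are not given: they have to be found in the camera images.
- wheel: White grinding wheel, 125 mm diameter, 20 mm thick, fast on the middle of a steel arbor; 0.6 to 0.9 kg in all. Origin: the wheel's centre; x axis along the arbor, z towards the chalk mark. It lies on its rim and the arbor's -x end on a 3 mm mat: its plane leans 33 degrees from upright, its top towards the low end; centre 61 mm, top edge 119 mm above the bench. Grip its bare outer ring, 39 mm wide.
- mark (a point): The red chalk mark where it crosses the wheel's rim, 62.5 mm from the wheel's centre along the wheel's z axis: a stripe 9 mm wide over the rim and down both faces to the blue paper (60 mm across) round the flanges. At the start it is turned 0.65 to 1.25 rad away from the top of the leaning wheel, round the arbor. On the discs the wheel stays as it is turned. Axes as the wheel's.
- arbor_low (a point): Tip of the arbor's low end (-x), which lies on the mat at the start and points roughly away from the robot; 95 mm from the wheel's centre. The arbor is a round bar 190 mm long and 14 mm thick. On each face of the wheel a steel flange of 46 mm diameter stands out 8 mm; on the other (+x) side a nut of 25 mm diameter stands out 10 mm more. Axes as the wheel's.
- stand: Green balancing stand, fixed: base 190 x 150 mm, its top 20 mm above the bench, an upright (10 mm thick, 97 mm high) near either end. On its inner side each upright carries two easily turning steel discs, 80 mm diameter, 5 mm thick, that overlap and form an open notch between them at the top. Origin on the bench under its middle; x axis along the way the arbor must lie, either end first.
- notch (a point): Midway between the stand's two notches, where the wheel's centre is when the arbor lies in both and the wheel is centred: 119 mm above the bench; axes as the stand's. Disc centres are 85 mm above the bench and 32 mm to either side (y), disc tops 125 mm; the pairs stand 53 to 65 mm away on either side (x), 106 mm is free between. Seated, the wheel's top edge is at 182 mm.
- brick: Bystander: red firebrick 230 x 114 x 64 mm. Origin at the middle of its underside.
- worn_wheel: Bystander: dark worn wheel, 170 mm diameter, 12 mm thick, lying flat on the brick. Origin at the middle of its underside.
- tray: Bystander: sheet-metal tray 100 x 300 x 28 mm with a heap of instrument blanks. Origin at the middle of its underside.
- compound_bar: Bystander: pink bar of polishing compound 58 x 36 x 34 mm. Origin at the middle of its underside.
- dressing_stick: Bystander: grey-green dressing stick 150 x 25 x 25 mm. Origin at the middle of its underside.
- spanner: Bystander: spanner 190 mm long, lying flat. Origin at the middle of its underside.
- oil_can: Bystander: can with a red label, 60 mm diameter, 130 mm high. Origin at the middle of its underside.
- spare_wheel: Bystander: grey grinding wheel, 175 mm diameter, 25 mm thick, lying flat. Origin at the middle of its underside.
Not all that is in view belongs to the job. There is more than one size of the wheel; the one meant has the size given above.

How it is judged:
At the end, for the whole second after the job is handed in: Wheel centre within 14 mm of the stand's middle along the arbor and 4 mm of its seated place sideways and in height; arbor along the stand within 0.06 rad, mark within 0.2 rad of straight up; borne by the stand, released, at rest (below 10 mm/s, 0.2 rad/s). Bystanders within 30 mm of their start (x of wheel in the frame of notch between -0.014 and 0.014 m and y of wheel in the frame of notch between -0.004 and 0.004 m and z of wheel in the frame of notch between -0.004 and 0.004 m and angle between the x axis of wheel and the x axis of notch, either way round below 0.06 rad and angle between wheel's own z axis and vertical below 0.2 rad and contact force between wheel and stand above 1 N and linear speed of wheel below 0.01 m/s and angular speed of wheel below 0.2 rad/s and distance of each of brick, worn_wheel, tray, compound_bar, dressing_stick, spanner, oil_can, spare_wheel from where it was at the start of the episode below 0.03 m); the robot touches nothing.
It fails at once if the wheel or its arbor is pressed against the stand with more than 45 N (contact force between wheel and stand above 45 N).
It fails at once if the wheel is dropped or thrust on the stand (faster than 0.25 m/s within 15 mm of its seated place) (distance between wheel and notch below 0.015 m and linear speed of wheel above 0.25 m/s).
It fails at once if a bystander is pushed away by more than 30 mm (distance of any of brick, worn_wheel, tray, compound_bar, dressing_stick, spanner, oil_can, spare_wheel from where it was at the start of the episode above 0.03 m).
It also fails if it takes over 67 s, if anything falls off the work surface, if the arm or the gripper's body presses on something with over 40 N, if the wrist force passes 120 N, or if a joint passes its speed limit or range.

## Working session

There is one attempt and no reset: what is moved stays moved. The work goes in short steps, Python scripts to look and compute and a shell command to move; the robot and the scene stay as the last step left them, time stands still between calls to the robot, and variables do not carry over. Pictures are saved under pics/ and viewed, at most 10 in all, crops included, and the job is handed in when it is done.

```bash
mkdir -p pics; cat > h.py <<'E'
import numpy as np, cv2
from station import ctrl
from scipy.spatial.transform import Rotation as Rot
np.set_printoptions(precision=4,suppress=True)
def cam(n):
    c=ctrl.camera_info(n); return np.array(c["intrinsics"]),np.array(c["R"]),np.array(c["t"])
def proj(n,X,c=None):
    K,R,t=c or cam(n); p=(np.atleast_2d(X)@R.T+t)@K.T; return p[:,:2]/p[:,2:]
def ray(n,uv,c=None):
    K,R,t=c or cam(n); d=np.linalg.solve(K,np.array([uv[0],uv[1],1.]))@R; return -R.T@t,d/np.linalg.norm(d)
def onz(n,uv,z,c=None):
    o,d=ray(n,uv,c); return o+d*(z-o[2])/d[2]
def shot(n,f=None):
    im=ctrl.read_camera(n)
    if f: cv2.imwrite(f"pics/{f}.png",im[:,:,::-1])
    return im
E
python3 - <<'E'
from h import *
a=shot("scene","scene0");b=shot("side","side0");c=shot("wrist","wrist0")
s=ctrl.state();print(s["tool_pos"],Rot.from_rotvec(s["eef_rot"]).as_matrix(),s["time_s"],s["finger_gap"])
for n in("scene","side","wrist"):
    K,R,t=cam(n);print(n,K[0,0],-R.T@t,R[2])
    for l in("wheel","stand"):
        for o in ctrl.silhouettes(n,l)[:3]: print(n,l,o["p"],o["box"])
v=np.hstack([cv2.resize(x,(400,300)) for x in(a,b)]);w=np.hstack([cv2.resize(c,(400,300)),np.zeros((300,400,3),np.uint8)])
cv2.imwrite("pics/all0.png",np.vstack([v,w])[:,:,::-1])
E
```

```text
[0.5745 0.     0.2306] [[-0.0001  1.     -0.0016]
 [ 1.      0.0001  0.0001]
 [ 0.0001 -0.0016 -1.    ]] 0.15 1.0016482141897125
scene 542.2024140434132 [1.2536 0.1991 1.1205] [-0.5593 -0.1595 -0.8135]
scene wheel 0.72 [398.2, 326.1, 452.7, 368.4]
scene wheel 0.71 [358.7, 214.1, 416.0, 291.1]
scene wheel 0.68 [431.8, 183.0, 462.1, 229.9]
scene stand 0.71 [181.4, 192.8, 269.0, 287.0]
side 433.6398183002872 [0.4668 0.6794 0.915 ] [ 0.0662 -0.6355 -0.7692]
side wheel 0.82 [212.9, 335.6, 255.3, 375.0]
side wheel 0.76 [297.2, 281.8, 369.8, 333.1]
side wheel 0.65 [392.1, 345.0, 445.6, 385.2]
side stand 0.86 [291.2, 160.2, 357.9, 221.6]
wrist 331.7294403892452 [0.5752 0.0838 0.374 ] [-0.0008 -0.3236 -0.9462]
wrist wheel 0.72 [88.3, 0.0, 328.8, 99.9]
wrist stand 0.93 [217.4, 316.5, 386.3, 430.7]
```

View pics/scene0.png

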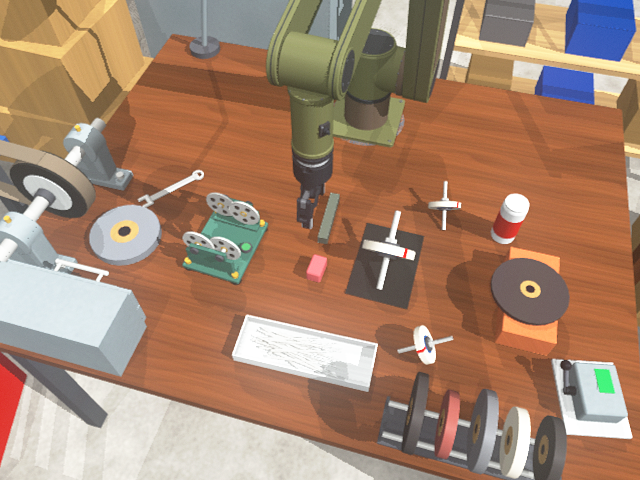

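View pics/side0.png

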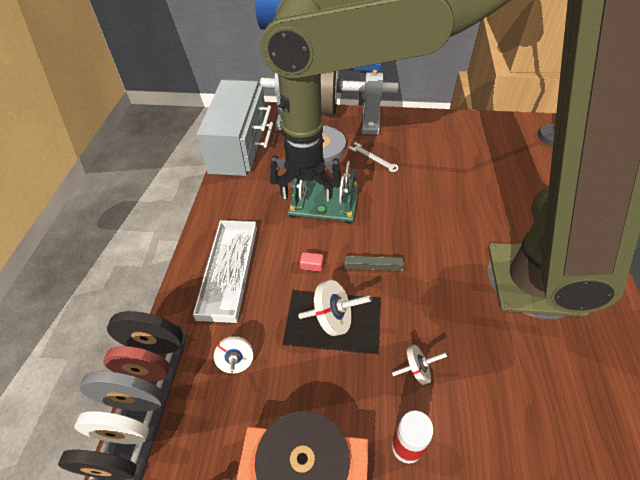

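```bash
cat > fit.py <<'E'
from h import *
from scipy.optimize import minimize
def circ(r,x0,x1,n=48):
    a=np.linspace(0,2*np.pi,n,endpoint=False);c=np.c_[np.cos(a),np.sin(a)]*r
    return np.vstack([np.c_[np.full(n,x),c] for x in(x0,x1)])
def box(x0,x1,y0,y1,z0,z1): return np.array([[x,y,z] for x in(x0,x1) for y in(y0,y1) for z in(z0,z1)])
WH=[circ(.0625,-.01,.01),circ(.007,-.095,.095),circ(.023,-.018,.018),circ(.0125,.018,.028)]
ST=[box(-.095,.095,-.075,.075,0,.02)]
for s in(1,-1):
    for y in(-.032,.032): ST.append(circ(.04,min(s*.053,s*.065),max(s*.053,s*.065))+[0,y,.085])
def wpose(p,lean=np.radians(33)):   # x,y,yaw of low-end dir
    x,y,ps=p[:3]; l=np.array([np.cos(ps)*np.cos(lean),np.sin(ps)*np.cos(lean),-np.sin(lean)])
    ax=-l; up=np.array([np.cos(ps)*np.sin(lean),np.sin(ps)*np.sin(lean),np.cos(lean)])
    return np.c_[ax,np.cross(up,ax),up],np.array([x,y,.061])
def spose(p): c,s=np.cos(p[2]),np.sin(p[2]); return np.array([[c,-s,0],[s,c,0],[0,0,1]]),np.array([p[0],p[1],0])
def render(parts,R,t,n,c):
    m=np.zeros((480,640),np.uint8)
    for P in parts:
        q=proj(n,P@R.T+t,c); 
        if np.all(np.abs(q)<3000): cv2.fillConvexPoly(m,cv2.convexHull(np.round(q*16).astype(np.int32)),1,shift=4)
    return m>0
def fit(parts,pose,obs,starts):
    def cost(p):
        R,t=pose(p);v=0
        for n,c,m in obs:
            r=render(parts,R,t,n,c);v+=1-(r&m).sum()/max(1,(r|m).sum())
        return v
    best=min((minimize(cost,s,method="Nelder-Mead",options=dict(initial_simplex=np.array([s]+[np.add(s,d) for d in np.diag([.02,.02,.2])]),xatol=1e-4,fatol=1e-4)) for s in starts),key=lambda r:r.fun)
    return best.x,best.fun
E
cat > m1.py <<'E'
from fit import *
cams={n:cam(n) for n in("scene","side","wrist")}
ims={n:shot(n) for n in cams}
def sil(n,l,near):
    o=[o for o in ctrl.silhouettes(n,l) if np.hypot((o["box"][0]+o["box"][2])/2-near[0],(o["box"][1]+o["box"][3])/2-near[1])<35]
    return o[0]["mask"] if o else None
mw={"scene":sil("scene","wheel",(387,252)),"side":sil("side","wheel",(333,307))}
ms={"scene":sil("scene","stand",(225,240)),"side":sil("side","stand",(324,191)),"wrist":sil("wrist","stand",(302,373))}
w0=onz("scene",(388,252),.061);s0=onz("scene",(225,240),.06)
print(w0,s0, onz("side",(333,307),.061))
pw,fw=fit(WH,wpose,[(n,cams[n],m) for n,m in mw.items() if m is not None],[[w0[0],w0[1],a] for a in(-.3,0,.3)])
for k in(["scene"],["side"],["wrist"],["scene","side","wrist"],["scene","wrist"]):
    ps,fs=fit(ST,spose,[(n,cams[n],ms[n]) for n in k if ms[n] is not None],[[s0[0],s0[1],a] for a in(-.3,0.,.3)])
    print("stand",k,ps,fs)
print("wheel",pw,fw)
np.savez("fit.npz",pw=pw,ps=ps)
R,t=wpose(pw)
for n in("scene","side"):
    im=ims[n].astype(int);red=(im[...,0]>130)&(im[...,0]-im[...,1]>70)&(im[...,0]-im[...,2]>60)
    red&=render(WH[:1],R,t,n,cams[n]); v,u=np.nonzero(red); print(n,len(u),u.mean() if len(u) else 0,v.mean() if len(v) else 0)
    # rim angle of red
    th=np.linspace(-np.pi,np.pi,721)
    for x in(-.01,0,.01):
        q=np.round(proj(n,np.c_[np.full(721,x),-np.sin(th)*.0615,np.cos(th)*.0615]@R.T+t,cams[n])).astype(int)
        h=red[q[:,1].clip(0,479),q[:,0].clip(0,639)]; print(n,x,"angles",th[h].min() if h.any() else None, th[h].max() if h.any() else None, h.sum())
out=[]
for n,P,(R2,t2) in(("scene",WH,wpose(pw)),("side",WH,wpose(pw))):
    im=ims[n].copy()
    for parts,(A,b) in((WH,wpose(pw)),(ST,spose(ps))):
        cs,_=cv2.findContours(render(parts,A,b,n,cams[n]).astype(np.uint8),0,1);cv2.drawContours(im,cs,-1,(255,255,0),1)
    for c0 in(t2,np.r_[ps[:2],.06]):
        u,v=proj(n,c0,cams[n])[0].astype(int);out.append(cv2.resize(im[v-55:v+55,u-70:u+70],(390,300),interpolation=cv2.INTER_CUBIC))
cv2.imwrite("pics/fit1.png",np.vstack([np.hstack(out[:2]),np.hstack(out[2:])])[:,:,::-1])
E
python3 m1.py
```

```text
[0.5097 0.1638 0.061 ] [ 0.5795 -0.2215  0.06  ] [0.5013 0.1627 0.061 ]
stand ['scene'] [ 0.5575 -0.2351 -0.0879] 0.07249952552666539
stand ['side'] [ 0.5571 -0.2356 -0.0354] 0.2314521242866202
stand ['wrist'] [ 0.5568 -0.2343 -0.0859] 0.25
stand ['scene', 'side', 'wrist'] [ 0.558  -0.2331 -0.0537] 0.5681649698579444
stand ['scene', 'wrist'] [ 0.5573 -0.2344 -0.0717] 0.32470754246722233
wheel [ 0.5015  0.1634 -0.0144] 0.1751933828597687
scene 27 404.74074074074076 252.92592592592592
scene -0.01 angles 0.6283185307179586 2.5569073541716927 21
scene 0 angles 0.6283185307179586 2.5045474766118634 28
scene 0.01 angles 0.6283185307179586 2.5045474766118634 23
side 61 322.91803278688525 311.5409836065574
side -0.01 angles 0.6806784082777888 0.7679448708775052 11
side 0 angles 0.6370451769779302 0.7679448708775052 16
side 0.01 angles 0.6370451769779302 0.7679448708775052 16
```

View pics/fit1.png

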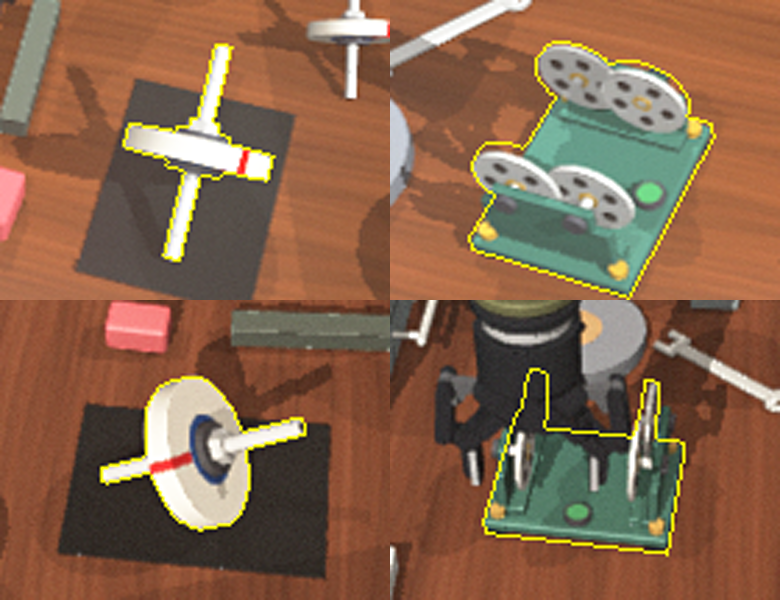

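```bash
python3 -m handwheel '[[[1,0.0817,-0.0235,0,0],[1,0.0817,-0.0235,0,0],[1,0.0817,-0.0235,0,0],[1,0.0817,-0.0235,0,0],[1,0,0,0,0],[1,0,0,0,0]]]' 40
python3 - <<'E'
from fit import *
s=ctrl.state();print(s["tool_pos"])
cs={n:cam(n) for n in("scene","side","wrist")};f=np.load("fit.npz");pw=f["pw"]
obs=[]
for n in cs:
    im=shot(n)
    c0=proj(n,np.r_[pw[:2],.061],cs[n])[0]
    for o in ctrl.silhouettes(n,"wheel"):
        b=o["box"]; d=np.hypot((b[0]+b[2])/2-c0[0],(b[1]+b[3])/2-c0[1])
        if d<60: obs.append((n,cs[n],o["mask"]));print(n,o["p"],b,d);break
for k in(["wrist"],["scene","wrist"]): print(k,fit(WH,wpose,[o for o in obs if o[0] in k],[pw]))
for o in ctrl.silhouettes("scene","stand")[:1]: print(fit(ST,spose,[("scene",cs["scene"],o["mask"])],[f["ps"]]))
for o in ctrl.silhouettes("side","stand")[:1]: print(fit(ST,spose,[("side",cs["side"],o["mask"])],[f["ps"]]))
E
```

```text
time_s: 1.45
tool_pos: [0.5277, 0.1642, 0.2314]
eef_rot: [2.218, 2.224, -0.0]
wrist_force: [0.5, -0.5, -0.1]
finger_gap: 1.0
grip_force: 0.0
[0.5277 0.1642 0.2314]
scene 0.64 [361.6, 230.1, 416.2, 292.1] 11.902643944271238
side 0.7 [298.0, 280.5, 372.4, 334.2] 2.319668580004825
wrist 0.78 [184.6, 146.8, 364.1, 272.6] 14.521354776347225
['wrist'] (array([ 0.5014,  0.1657, -0.0141]), np.float64(0.04189783814807724))
['scene', 'wrist'] (array([ 0.5021,  0.1646, -0.0227]), np.float64(0.24360091645548076))
(array([ 0.5582, -0.2345, -0.0841]), np.float64(0.0864197530864198))
(array([ 0.5573, -0.2344, -0.0717]), np.float64(1.0))
```

```bash
python3 -m handwheel '[[[1,0,0,0.07,0],[1,0,0,0.07,0],[1,0,0,0.07,0],[1,0,0,0.04,0],[1,0,0,0.022,0],[1,0,0,0,0],[1,0,0,0,0]]]' 40
python3 -m handwheel '[[[-1,0,0,0,0],[-1,0,0,0,0],[-1,0,0,0,0],[-1,0,0,0,0],[-1,0,0,0,0],[-1,0,0,0,0],[-1,0,0,0,0],[-1,0,0,0,0]]]' 40
python3 - <<'E'
from h import *
a=shot("scene");b=shot("side")
u,v=proj("scene",[.52,.165,.08])[0].astype(int);c=a[v-75:v+75,u-100:u+100]
u,v=proj("side",[.52,.165,.08])[0].astype(int);d=b[v-75:v+75,u-100:u+100]
cv2.imwrite("pics/grip1.png",np.hstack([cv2.resize(x,(400,300),interpolation=2) for x in(c,d)])[:,:,::-1])
E
```

```text
time_s: 2.55
tool_pos: [0.5289, 0.1634, 0.096]
eef_rot: [2.221, 2.221, 0.002]
wrist_force: [0.1, 0.6, -0.7]
finger_gap: 1.006
grip_force: 0.0
time_s: 3.35
tool_pos: [0.5289, 0.1636, 0.096]
eef_rot: [2.221, 2.221, 0.003]
wrist_force: [0.6, -0.2, 5.5]
finger_gap: 0.32
grip_force: 36.2
```

View pics/grip1.png

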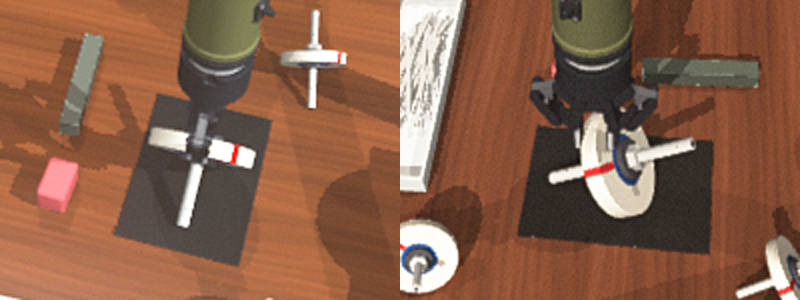

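```bash
python3 -m handwheel '[[[-1,0,0,-0.01,0],[-1,0,0,-0.01,0],[-1,0,0,-0.01,0],[-1,0,0,-0.02,0],[-1,0,0,-0.02,0],[-1,0,0,-0.03,0],[-1,0,0,-0.03,0],[-1,0,0,0,0],[-1,0,0,0,0]]]' 60
python3 -m handwheel '[[[-1,0,0,-0.03,0],[-1,0,0,-0.03,0],[-1,0,0,0,0],[-1,0,0,0,0],[-1,0,0,0,0],[-1,0,0,0,0]]]' 100
```

```text
time_s: 4.35
tool_pos: [0.5289, 0.1634, 0.1607]
eef_rot: [2.221, 2.22, 0.003]
wrist_force: [-0.6, 0.1, -8.1]
finger_gap: 0.212
grip_force: 59.9
time_s: 4.95
tool_pos: [0.5272, 0.1632, 0.1891]
eef_rot: [-2.221, -2.221, 0.003]
wrist_force: [-0.5, 0.1, -8.0]
finger_gap: 0.194
grip_force: 101.9
```

```bash
cat > wm.py <<'E'
from fit import *
def hp(p):  # x,y,z,yaw,lean
    R,t=wpose([p[0],p[1],p[3]],p[4]); return R,np.array(p[:3])
def measure(p0,ex=True,names=("scene","side","wrist"),tag=None):
    s=ctrl.state();T=np.array(s["tool_pos"]);obs=[]
    G=box(-.06,.06,-.045,.045,.035,.35)+T; F=box(-.035,.035,-.013,.013,-.002,.05)+T
    for n in names:
        c=cam(n);im=shot(n,tag and tag+n);c0=proj(n,p0[:3],c)[0]
        L=[o for o in ctrl.silhouettes(n,"wheel") if np.hypot((o["box"][0]+o["box"][2])/2-c0[0],(o["box"][1]+o["box"][3])/2-c0[1])<50]
        if not L: print(n,"none");continue
        g=render([G,F],np.eye(3),np.zeros(3),n,c) if ex else np.zeros((480,640),bool)
        obs.append((n,c,L[0]["mask"],~g))
    def cost(p,k):
        R,t=hp(p);v=0
        for n,c,m,g in obs:
            if n not in k: continue
            r=render(WH,R,t,n,c);v+=1-(r&m&g).sum()/max(1,((r|m)&g).sum())
        return v
    st=np.diag([.01,.01,.01,.1,.1])
    for k in [[o[0]] for o in obs]+[[o[0] for o in obs]]:
        r=minimize(cost,p0,args=(k,),method="Nelder-Mead",options=dict(initial_simplex=np.vstack([p0,p0+st]),xatol=1e-4,fatol=1e-4,maxiter=600));print(k,r.x,"rel",r.x[:3]-T,round(r.fun,3))
    return r.x,T
E
python3 -c "
from wm import *
s=ctrl.state()
T=np.array(s['tool_pos']);measure(np.r_[T-[0,0,.03],0,0.05],tag='lift_')"
```

```text
['scene'] [0.5329 0.162  0.1509 0.0095 0.0967] rel [ 0.0057 -0.0011 -0.0382] 0.057
['side'] [0.5208 0.174  0.157  0.0136 0.0546] rel [-0.0064  0.0108 -0.0321] 0.129
['wrist'] [0.5272 0.1632 0.1591 0.     0.05  ] rel [ 0.    0.   -0.03] 1.0
['scene', 'side', 'wrist'] [0.5228 0.1618 0.139  0.0061 0.0648] rel [-0.0044 -0.0013 -0.0501] 1.147
```

View pics/lift_side.png

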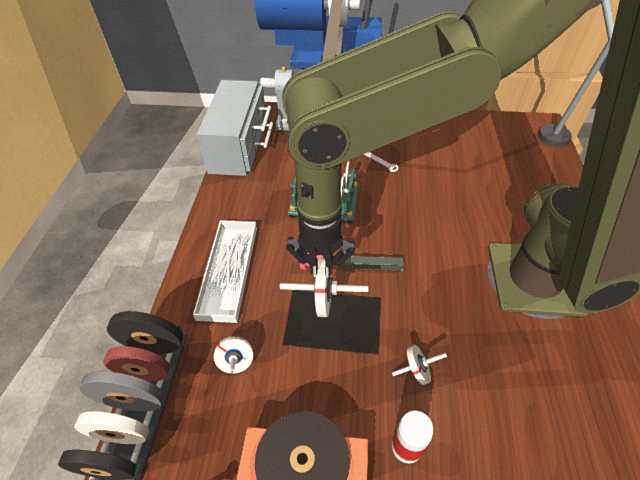

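```bash
python3 -m handwheel '[[[-1,0,0,-0.03,0],[-1,0,0,-0.05,0],[-1,0,0,-0.05,0],[-1,0,0,-0.05,0],[-1,0,0,-0.02,0],[-1,0,0,0,0]]]' 100
python3 -m handwheel '[[[-1,-0.04,0,0,0],[-1,-0.07,0.007,0,0],[-1,-0.08,0.008,0,0],[-1,-0.08,0.008,0,0],[-1,-0.08,0.008,0,0],[-1,-0.08,0.008,0,0],[-1,-0.08,0.008,0,0],[-1,-0.08,0.008,0,0],[-1,-0.08,0.007,0,0],[-1,-0.07,0,0,0]]]' 100
python3 -m handwheel '[[[-1,-0.05,0,0,0],[-1,-0.004,0,0,0],[-1,0,0,0,0.029],[-1,0,0,0,0],[-1,0,0,0,0],[-1,0,0,0,0]]]' 100
python3 -c "
from wm import *
s=ctrl.state()
T=np.array(s['tool_pos']);print(Rot.from_rotvec(s['eef_rot']).as_matrix());measure(np.r_[T-[0,0,.033],-.08,0.05],tag='above_',names=('scene','side'))
w=shot('wrist','above_wrist')
f=np.load('fit.npz')
for n in('scene','wrist','side'):
    for o in ctrl.silhouettes(n,'stand')[:1]: print(n,o['p'],o['box'],fit(ST,spose,[(n,cam(n),o['mask'])],[f['ps']]))
"
```

```text
time_s: 5.85
tool_pos: [0.5291, 0.1636, 0.2919]
eef_rot: [2.22, 2.22, 0.005]
wrist_force: [-0.0, 0.4, -8.2]
finger_gap: 0.2
grip_force: 102.0
time_s: 6.85
tool_pos: [0.5584, -0.2085, 0.2879]
eef_rot: [-2.22, -2.219, 0.002]
wrist_force: [0.1, -0.4, -7.8]
finger_gap: 0.196
grip_force: 102.0
time_s: 7.45
tool_pos: [0.5588, -0.2329, 0.2897]
eef_rot: [-2.317, -2.12, 0.0]
wrist_force: [0.8, 0.2, -7.0]
finger_gap: 0.196
grip_force: 101.9
[[ 0.0889  0.996  -0.001 ]
 [ 0.996  -0.0889  0.0006]
 [ 0.0005 -0.001  -1.    ]]
['scene'] [ 0.5632 -0.2285  0.2505 -0.0959  0.0863] rel [ 0.0044  0.0044 -0.0391] 0.064
['side'] [ 0.5534 -0.2201  0.2486 -0.0595  0.0779] rel [-0.0054  0.0128 -0.0411] 0.093
['scene', 'side'] [ 0.5538 -0.2345  0.2393 -0.0909  0.0722] rel [-0.005  -0.0016 -0.0503] 0.136
scene 0.84 [182.3, 199.1, 268.2, 285.4] (array([ 0.5573, -0.2344, -0.0717]), np.float64(0.11656557998483696))
wrist 0.58 [225.3, 127.9, 402.2, 252.6] (array([ 0.5602, -0.233 , -0.065 ]), np.float64(0.30027024321889706))
side 0.58 [289.7, 158.0, 356.7, 222.4] (array([ 0.5595, -0.2386, -0.0259]), np.float64(0.14152119700748134))
```

```bash
python3 - <<'E'
from wm import *
o=[]
for n in("scene","side"):
    im=cv2.imread(f"pics/above_{n}.png");u,v=proj(n,[.558,-.233,.25])[0].astype(int);v=max(v,60);o.append(cv2.resize(im[v-60:v+90,max(u-70,0):max(u-70,0)+150],(400,400),interpolation=2))
cv2.imwrite("pics/ab_crop.png",np.hstack(o))
E
```

```text
(no output)
```

View pics/ab_crop.png

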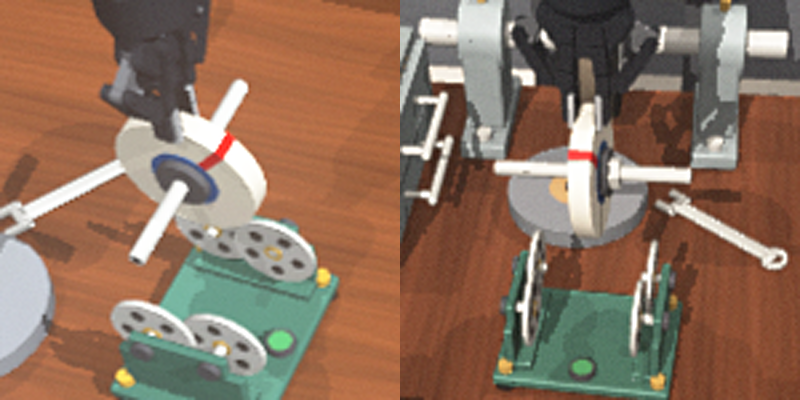

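View pics/above_wrist.png

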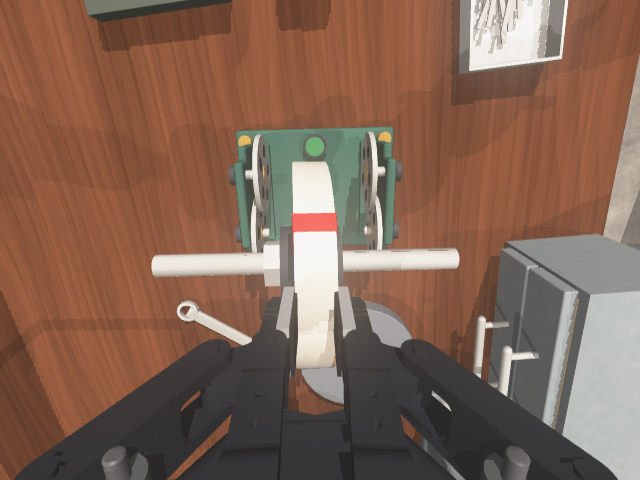

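```bash
python3 - <<'E'
from wm import *
def full(n,c):
    u,v=proj(n,[.558,-.233,.25])[0].astype(int);v=max(v,60);u0=max(u-70,0);return np.array(c)*150/400+[u0,v-60]
obs={"low":{"scene":full("scene",(139,255)),"side":full("side",(98,168)),"wrist":(457,259)},"high":{"scene":full("scene",(238,89)),"side":full("side",(289,175)),"wrist":(154,266)}}
P={}
for k,d in obs.items():
    A=np.zeros((3,3));b=np.zeros(3)
    for n,uv in d.items():
        o,r=ray(n,uv);M=np.eye(3)-np.outer(r,r);A+=M;b+=M@o
    X=np.linalg.solve(A,b);P[k]=X;print(k,X,{n:(proj(n,X)[0]-np.array(uv)).round(1) for n,uv in d.items()})
v=P["low"]-P["high"];m=(P["low"]+P["high"])/2;T=np.array(ctrl.state()["tool_pos"])
print(np.linalg.norm(v),"yaw",np.arctan2(v[1],v[0]),"slope",-v[2]/np.hypot(*v[:2]),"mid",m,m-T)
# notch: fit all stand views jointly
K=[(n,cam(n),ctrl.silhouettes(n,"stand")[0]["mask"]) for n in("scene","side","wrist")]
# rim mark centre in wrist
h=m;L=-np.arcsin(v[2]/np.linalg.norm(v));Rw,_=wpose([0,0,np.arctan2(v[1],v[0])],L)
for th in(.5,.6,.7,.8): print(th,proj("wrist",Rw@[0,-np.sin(th)*.0625,np.cos(th)*.0625]+m),"seen 315,222")
# green button / disc tops / feet for the stand: project model
for p in([.5577,-.2345,-.072],[.558,-.234,-.085]):
    R,t=spose(p);pts=np.array([[-.095,.075,.02],[.095,.075,.02],[-.059,.032,.125],[.059,.032,.125]])
    print(p,proj("wrist",pts@R.T+t).round(0).tolist())
E
```

```text
low [ 0.6475 -0.2404  0.2344] {'scene': array([-0.2,  0.1]), 'side': array([-0.8, -0.8]), 'wrist': array([-4.9, -2.3])}
high [ 0.4607 -0.2268  0.2428] {'scene': array([ 0.3, -1.2]), 'side': array([-0.1,  0.5]), 'wrist': array([4.2, 0.7])}
0.18741296959602807 yaw -0.07318445467271853 slope 0.045199453691670506 mid [ 0.5541 -0.2336  0.2386] [-0.0049 -0.0001 -0.0518]
0.5 [[308.6301 248.7001]] seen 315,222
0.6 [[308.1628 235.2163]] seen 315,222
0.7 [[307.698  222.3877]] seen 315,222
0.8 [[307.2457 210.4612]] seen 315,222
[0.5577, -0.2345, -0.072] [[233.0, 132.0], [393.0, 129.0], [250.0, 183.0], [377.0, 181.0]]
[0.558, -0.234, -0.085] [[234.0, 131.0], [394.0, 130.0], [251.0, 182.0], [378.0, 181.0]]
```

```bash
python3 - <<'E'
from wm import *
from scipy.optimize import least_squares
def full(n,c):
    u,v=proj(n,[.558,-.233,.25])[0].astype(int);v=max(v,60);u0=max(u-70,0);return np.array(c)*150/400+[u0,v-60]
obs=[("scene",full("scene",(139,255)),-1),("side",full("side",(98,168)),-1),("wrist",(457,259),-1),("scene",full("scene",(238,89)),1),("side",full("side",(289,175)),1),("wrist",(154,266),1)]
cs={n:cam(n) for n in("scene","side","wrist")};T=np.array(ctrl.state()["tool_pos"])
def res(p,k=cs):
    R,t=hp(p);return np.concatenate([(proj(n,R@[s*.095,0,0]+t,cs[n])[0]-uv)*(.5 if n=="wrist" else 1) for n,uv,s in obs if n in k])
for k in(list(cs),["wrist","scene"],["wrist","side"],["scene","side"]):
    r=least_squares(res,np.r_[T-[0,0,.04],-.08,.05],args=(k,));print(k,r.x,r.x[:3]-T,r.fun.round(1))
E
```

```text
['scene', 'side', 'wrist'] [ 0.5541 -0.2334  0.2395 -0.0751  0.0373] [-0.0049  0.0002 -0.0509] [-0.7  0.1 -1.4 -1.3 -0.9 -0.8  0.7 -1.6  0.4  0.6  0.9  0.1]
['wrist', 'scene'] [ 0.5538 -0.2333  0.2401 -0.0701  0.0183] [-0.0052  0.0004 -0.0503] [-0.6 -0.7 -0.3 -0.5  0.7 -1.4  1.1 -0. ]
['wrist', 'side'] [ 0.5551 -0.2332  0.2405 -0.0934  0.0675] [-0.0039  0.0004 -0.0499] [-1.5 -1.1 -1.  -0.3 -0.  -0.2  0.1 -0.1]
['scene', 'side'] [ 0.5531 -0.235   0.2362 -0.0555  0.0308] [-0.0059 -0.0014 -0.0542] [-0.1  0.6 -1.  -0.4 -0.3 -1.   0.9  1.1]
```

```bash
python3 -m handwheel '[[[-1,0,0.008,0.02,0],[-1,0,0,0.04,0],[-1,0,0,0.04,0],[-1,0,0,0.04,0],[-1,0,0,0.03,0],[-1,0,0,0.02,0],[-1,0,0,0.01,0],[-1,0,0,0,0],[-1,0,0,0,0]]]' 80
python3 - <<'E'
from wm import *
s=ctrl.state();T=np.array(s['tool_pos']);print(T,s["wrist_force"])
shot("wrist","low_wrist");a=shot("side");b=shot("scene")
o=[]
for n,im in(("scene",b),("side",a)):
    u,v=proj(n,[.558,-.233,.13])[0].astype(int);o.append(cv2.resize(im[v-55:v+55,u-55:u+55],(400,400),interpolation=2));print(n,u,v)
cv2.imwrite("pics/low_crop.png",np.hstack(o)[:,:,::-1])
E
```

```text
time_s: 8.9
tool_pos: [0.5636, -0.2343, 0.191]
eef_rot: [2.319, 2.117, 0.001]
wrist_force: [-0.1, -0.2, -6.7]
finger_gap: 0.2
grip_force: 101.9
[ 0.5636 -0.2343  0.191 ] [-0.1313 -0.1635 -6.7311]
scene 219 214
side 323 168
```

View pics/low_crop.png

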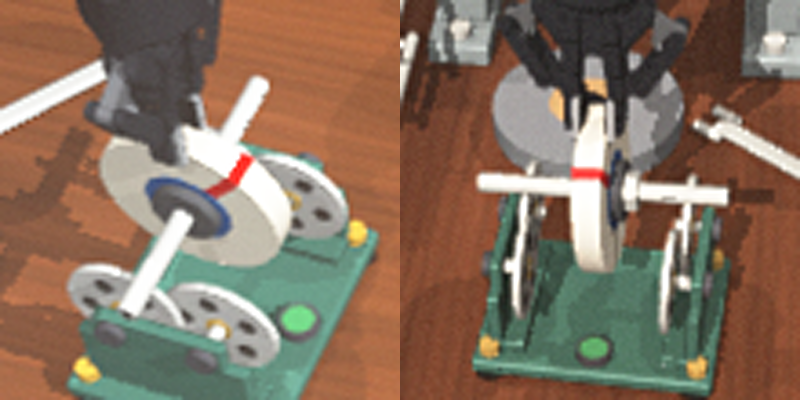

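```bash
python3 -m handwheel '[[[-1,0,0,0.006,0],[-1,0,0,0.006,0],[-1,0,0,0.006,0],[-1,0,0,0.006,0],[-1,0,0,0,0],[-1,0,0,0,0]]]' 60; python3 -m handwheel '[[[-1,0,0,0.003,0],[-1,0,0,0.003,0],[-1,0,0,0,0],[-1,0,0,0,0]]]' 50
```

```text
time_s: 9.65
tool_pos: [0.5628, -0.2337, 0.1782]
eef_rot: [-2.32, -2.118, 0.0]
wrist_force: [-0.5, 0.4, -6.2]
finger_gap: 0.194
grip_force: 102.1
time_s: 10.05
tool_pos: [0.5627, -0.2326, 0.1755]
eef_rot: [-2.318, -2.117, -0.002]
wrist_force: [-1.7, 5.1, -2.1]
finger_gap: 0.197
grip_force: 102.6
```

```bash
python3 -m handwheel '[[[-1,0.003,0,0,0],[-1,0,0,0,0]]]' 40; python3 -m handwheel '[[[-1,0,0,0.002,0],[-1,0,0,0,0],[-1,0,0,0,0]]]' 40;  python3 -c "
from h import *
print(ctrl.state()['ft_torque'],ctrl.state()['wrist_force'])"
```

```text
time_s: 10.25
tool_pos: [0.5629, -0.2318, 0.1754]
eef_rot: [-2.319, -2.118, -0.0]
wrist_force: [-2.1, 2.8, -3.3]
finger_gap: 0.197
grip_force: 102.5
time_s: 10.55
tool_pos: [0.5627, -0.2318, 0.1746]
eef_rot: [-2.319, -2.117, -0.001]
wrist_force: [-3.9, 4.9, -1.0]
finger_gap: 0.196
grip_force: 102.9
[1.1571 0.3148 0.3152] [-3.9182  4.9109 -0.9576]
```

```bash
python3 -m handwheel '[[[-1,0.004,0,0,0],[-1,0,0,0,0],[-1,0,0,0,0]]]' 40; python3 -m handwheel '[[[-1,0,0,0.002,0],[-1,0,0,0,0],[-1,0,0,0,0]]]' 40;  python3 - <<'E'
from wm import *
s=ctrl.state();print(s['ft_torque'],s['wrist_force'])
a=shot("side");b=shot("scene");w=shot("wrist")
o=[]
for n,im in(("scene",b),("side",a)):
    u,v=proj(n,[.558,-.233,.13])[0].astype(int);o.append(cv2.resize(im[v-45:v+45,u-45:u+45],(400,400),interpolation=2));print(n,u,v)
o.append(cv2.resize(w,(533,400))); 
cv2.imwrite("pics/c2.png",cv2.resize(np.hstack(o),(800,240),interpolation=cv2.INTER_AREA)[:,:,::-1])
E
```

```text
time_s: 10.85
tool_pos: [0.5629, -0.2308, 0.1746]
eef_rot: [2.32, 2.118, -0.001]
wrist_force: [-3.6, 3.2, -0.4]
finger_gap: 0.198
grip_force: 103.0
time_s: 11.15
tool_pos: [0.5627, -0.2308, 0.1742]
eef_rot: [2.32, 2.118, -0.001]
wrist_force: [-6.4, 3.4, 4.0]
finger_gap: 0.198
grip_force: 103.5
[0.6398 0.7726 0.189 ] [-6.4093  3.3501  3.9875]
scene 219 214
side 323 168
```

View pics/c2.png

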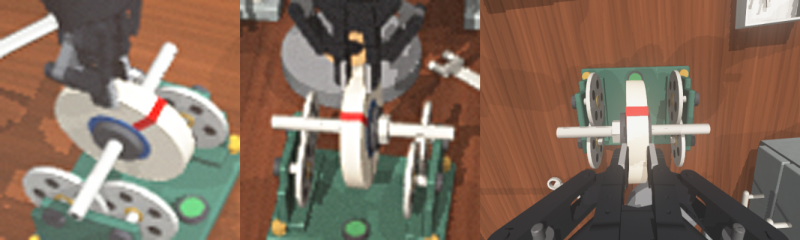

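```bash
python3 -m handwheel '[[[-0.605,0,0,0,0]]]' 20; python3 -m handwheel '[[[-0.605,0,0,0,0]]]' 20
```

```text
time_s: 11.4
tool_pos: [0.5627, -0.2308, 0.1743]
eef_rot: [2.32, 2.118, -0.001]
wrist_force: [-5.8, 2.4, 2.9]
finger_gap: 0.196
grip_force: 103.5
time_s: 11.5
tool_pos: [0.5628, -0.2308, 0.1742]
eef_rot: [2.32, 2.118, -0.001]
wrist_force: [-5.5, 2.8, 3.5]
finger_gap: 0.2
grip_force: 89.8
```

```bash
python3 -m handwheel '[[[-0.6,0,0,0,0],[-0.6,0,0,0,0]]]' 20; python3 -m handwheel '[[[-0.6,0,0,0.001,0],[-0.6,0,0,0.001,0]]]' 20
```

```text
time_s: 11.7
tool_pos: [0.5628, -0.2309, 0.1742]
eef_rot: [2.32, 2.118, -0.001]
wrist_force: [-5.5, 1.9, 4.4]
finger_gap: 0.206
grip_force: 83.9
time_s: 11.9
tool_pos: [0.5626, -0.2309, 0.1738]
eef_rot: [2.32, 2.118, -0.002]
wrist_force: [-9.1, 3.5, 8.6]
finger_gap: 0.205
grip_force: 84.6
```

```bash
python3 -m handwheel '[[[-0.585,0,0,0,0],[-0.585,0,0,0,0]]]' 20; python3 -m handwheel '[[[-0.57,0,0,0,0],[-0.57,0,0,0,0]]]' 20
```

```text
time_s: 12.1
tool_pos: [0.5626, -0.2309, 0.1738]
eef_rot: [2.32, 2.118, -0.002]
wrist_force: [-7.7, 3.4, 6.7]
finger_gap: 0.21
grip_force: 66.4
time_s: 12.3
tool_pos: [0.5625, -0.231, 0.1737]
eef_rot: [2.32, 2.118, -0.002]
wrist_force: [-7.5, 3.3, 5.6]
finger_gap: 0.22
grip_force: 48.8
```

```bash
python3 -m handwheel '[[[-0.555,0,0,0,0],[-0.555,0,0,0,0]]]' 20; python3 -m handwheel '[[[-0.555,0,0,0.002,0],[-0.555,0,0,0.002,0]]]' 20
```

```text
time_s: 12.5
tool_pos: [0.5623, -0.2312, 0.1733]
eef_rot: [2.32, 2.118, -0.003]
wrist_force: [-7.6, 2.0, 4.6]
finger_gap: 0.226
grip_force: 31.5
time_s: 12.7
tool_pos: [0.5607, -0.2311, 0.1713]
eef_rot: [-2.318, -2.117, 0.006]
wrist_force: [-12.3, 1.8, 9.1]
finger_gap: 0.223
grip_force: 30.9
```

```bash
python3 -m handwheel '[[[-0.555,0,-0.003,0,0],[-0.555,0,-0.003,0,0],[-0.555,0,0,0,0]]]' 20; python3 -m handwheel '[[[-0.555,0,-0.002,0.002,0],[-0.555,0,0,0,0]]]' 20
```

```text
time_s: 13.0
tool_pos: [0.56, -0.2311, 0.1711]
eef_rot: [2.319, 2.117, -0.001]
wrist_force: [-5.3, 1.4, 2.7]
finger_gap: 0.22
grip_force: 30.0
time_s: 13.2
tool_pos: [0.5598, -0.2313, 0.1708]
eef_rot: [2.318, 2.116, -0.001]
wrist_force: [-5.1, 1.6, 5.9]
finger_gap: 0.224
grip_force: 30.4
```

```bash
python3 -c "
from wm import *
s=ctrl.state()
T=np.array(s['tool_pos']);measure(np.r_[T-[0.002,0,.051],-.08,0.03],names=('scene','side'))
for x in(-.059,.059):pass
"
```

```text
['scene'] [ 0.5586 -0.232   0.1209 -0.1066  0.0723] rel [-0.0012 -0.0007 -0.0498] 0.09
['side'] [ 0.558  -0.2303  0.123  -0.0693  0.0092] rel [-0.0018  0.0011 -0.0478] 0.117
['scene', 'side'] [ 0.5576 -0.2317  0.1215 -0.0897  0.0255] rel [-0.0022 -0.0004 -0.0493] 0.218
```

```bash
python3 -m handwheel '[[[-0.545,0,-0.002,0,0],[-0.545,0,0,0,0]]]' 20; python3 -m handwheel '[[[-0.54,0,-0.001,0.002,0],[-0.54,0,0,0,0]]]' 20;python3 -m handwheel '[[[-0.54,0,0,0.002,0],[-0.54,0,0,0,0]]]' 20
```

```text
time_s: 13.6
tool_pos: [0.5594, -0.2315, 0.1705]
eef_rot: [2.317, 2.115, 0.0]
wrist_force: [-2.5, 0.1, 6.2]
finger_gap: 0.23
grip_force: 18.9
time_s: 13.8
tool_pos: [0.5589, -0.2316, 0.1697]
eef_rot: [2.317, 2.116, -0.0]
wrist_force: [-3.5, -0.3, 7.4]
finger_gap: 0.228
grip_force: 15.8
time_s: 14.0
tool_pos: [0.5589, -0.2317, 0.1696]
eef_rot: [2.316, 2.115, -0.0]
wrist_force: [-5.6, -0.5, 11.7]
finger_gap: 0.233
grip_force: 16.3
```

```bash
python3 -m handwheel '[[[-0.54,0,0,-0.002,0],[-0.535,0,0,0,0],[-0.53,0,0,0,0],[-0.525,0,0,0,0]]]' 20; python3 -m handwheel '[[[-0.52,0,0,0,0],[-0.51,0,0,0,0],[-0.5,0,0,0,0],[-0.49,0,0,0,0],[-0.48,0,0,0,0],[-0.47,0,0,0,0]]]' 20
python3 -c "
from wm import *
s=ctrl.state()
T=np.array(s['tool_pos']);measure(np.r_[T-[0.002,0,.050],-.08,0.03],names=('scene','side'))
"
```

```text
time_s: 14.4
tool_pos: [0.5588, -0.2307, 0.1691]
eef_rot: [2.319, 2.116, 0.001]
wrist_force: [-1.5, -0.1, 4.1]
finger_gap: 0.236
grip_force: 3.4
time_s: 15.0
tool_pos: [0.5579, -0.23, 0.1682]
eef_rot: [2.32, 2.118, 0.0]
wrist_force: [-0.6, 0.6, -0.6]
finger_gap: 0.264
grip_force: 0.0
['scene'] [ 0.5598 -0.2327  0.1218 -0.0774  0.0304] rel [ 0.0018 -0.0027 -0.0464] 0.041
['side'] [ 0.5594 -0.234   0.1172 -0.032  -0.0114] rel [ 0.0015 -0.004  -0.0509] 0.112
['scene', 'side'] [ 0.5581 -0.2334  0.1187 -0.076   0.039 ] rel [ 0.0002 -0.0034 -0.0495] 0.194
```

```bash
python3 -m handwheel '[[[-0.3,0,0,0,0],[-0.1,0,0,0,0],[0,0,0,0,0],[0,0,0,-0.02,0],[0,0,0,-0.05,0],[0,0,0,-0.06,0],[0,0,0,-0.04,0],[0,0,0,0,0],[0,0,0,0,0]]]' 20
cat > mk.py <<'E'
from wm import *
from scipy.optimize import least_squares
def mark(p,n,c=None):
    c=c or cam(n);im=shot(n).astype(int);R,t=hp(p)
    red=(im[...,0]>120)&(im[...,0]-im[...,1]>70)&(im[...,0]-im[...,2]>60)
    th=np.linspace(-1.4,1.4,1401);A=[]
    for x in np.linspace(-.008,.008,9):
        q=np.round(proj(n,np.c_[np.full(th.size,x),-np.sin(th)*.0625,np.cos(th)*.0625]@R.T+t,c)).astype(int)
        ok=(q[:,0]>=0)&(q[:,0]<640)&(q[:,1]>=0)&(q[:,1]<480);h=np.zeros(th.size,bool);h[ok]=red[q[ok,1],q[ok,0]];A+=list(th[h])
    A=np.array(A);print(n,"mark",len(A),np.median(A) if len(A) else None,(np.percentile(A,[5,95]) if len(A) else None))
E
python3 - <<'E'
from mk import *
s=ctrl.state();T=np.array(s['tool_pos']);print(T,s["wrist_force"])
p,_=measure(np.r_[.559,-.2335,.119,-.08,0.0],names=("scene","side","wrist"),tag="seat_")
for n in("scene","side","wrist"): mark(np.r_[.559,-.234,.119,-.078,0],n)
for n in("scene","side","wrist"): mark(p,n)
for n in("scene","wrist"):
    o=ctrl.silhouettes(n,"stand")[:1]
    if o:print(n,fit(ST,spose,[(n,cam(n),o[0]["mask"])],[[.558,-.234,-.08]]))
E
```

```text
time_s: 16.1
tool_pos: [0.558, -0.2301, 0.254]
eef_rot: [2.319, 2.117, 0.001]
wrist_force: [-0.6, -0.2, -0.4]
finger_gap: 0.503
grip_force: 0.0
[ 0.558  -0.2301  0.254 ] [-0.596  -0.1643 -0.4103]
['scene'] [ 0.5601 -0.2315  0.1201 -0.0702  0.0292] rel [ 0.0022 -0.0014 -0.134 ] 0.058
['side'] [ 0.5576 -0.2324  0.1187 -0.0297 -0.0281] rel [-0.0003 -0.0023 -0.1353] 0.154
['wrist'] [ 0.559  -0.2335  0.119  -0.08    0.    ] rel [ 0.001  -0.0034 -0.135 ] 1.0
['scene', 'side', 'wrist'] [ 0.5581 -0.2334  0.117  -0.053  -0.0172] rel [ 0.0001 -0.0034 -0.137 ] 1.236
scene mark 566 0.7440000000000002 [0.686 0.806]
side mark 566 0.742 [0.684 0.8  ]
wrist mark 676 0.774 [0.706 0.842]
scene mark 584 0.7240000000000002 [0.664 0.792]
side mark 569 0.7080000000000002 [0.65   0.7672]
wrist mark 688 0.7560000000000002 [0.688 0.824]
scene (array([ 0.5579, -0.2347, -0.0817]), np.float64(0.333460003800114))
wrist (array([ 0.559 , -0.2327, -0.0657]), np.float64(0.3400826618795141))
```

```bash
python3 -m handwheel '[[[0,0.03,0,0,0],[0,0.031,0,0,0],[0,0,0,0.06,0],[0,0,0,0.06,0],[0,0,0,0.06,0],[0,0,0,0.035,0],[0,0,0,0.018,0],[0,0,0,0,0],[0,0,0,0,0]]]' 20
python3 -m handwheel '[[[-0.2,0,0,0,0],[-0.35,0,0,0,0],[-0.45,0,0,0,0],[-0.5,0,0,0,0],[-0.52,0,0,0,0],[-0.54,0,0,0,0],[-0.54,0,0,0,0],[-0.54,0,0,0,0]]]' 20
```

```text
time_s: 17.7
tool_pos: [0.5613, -0.1993, 0.1376]
eef_rot: [2.319, 2.118, 0.001]
wrist_force: [0.1, 0.5, -1.1]
finger_gap: 0.498
grip_force: 0.0
time_s: 18.5
tool_pos: [0.5608, -0.1997, 0.1371]
eef_rot: [2.32, 2.118, 0.0]
wrist_force: [-0.8, 0.6, 3.2]
finger_gap: 0.234
grip_force: 18.0
```

```bash
python3 -m handwheel '[[[-0.54,-0.004,0,-0.0034,0],[-0.54,-0.004,0,-0.0034,0],[-0.54,-0.0046,0,-0.003,0],[-0.54,-0.0046,0,-0.003,0],[-0.54,-0.0047,0,-0.0024,0],[-0.54,-0.0047,0,-0.0024,0],[-0.54,0,0,0,0]]]' 20
python3 -m handwheel '[[[-0.54,-0.0049,0,-0.0019,0],[-0.54,-0.0049,0,-0.0019,0],[-0.54,-0.0053,0,-0.0015,0],[-0.54,-0.0053,0,-0.0015,0],[-0.54,-0.0052,0,-0.0008,0],[-0.54,-0.0052,0,-0.0008,0],[-0.54,-0.0052,0,-0.0003,0],[-0.54,-0.0052,0,-0.0003,0],[-0.54,0,0,0,0]]]' 20
python3 - <<'E'
from mk import *
for n in("scene","side","wrist"): mark(np.r_[.5585,-.234,.119,-.078,0],n)
E
```

```text
time_s: 19.2
tool_pos: [0.5594, -0.2134, 0.1456]
eef_rot: [2.32, 2.117, -0.0]
wrist_force: [1.7, 2.2, -3.9]
finger_gap: 0.235
grip_force: 14.8
time_s: 20.1
tool_pos: [0.5575, -0.2337, 0.1502]
eef_rot: [2.32, 2.118, -0.0]
wrist_force: [3.3, 5.0, -2.5]
finger_gap: 0.229
grip_force: 15.7
scene mark 471 0.07000000000000006 [-0.024  0.132]
side mark 875 0.040000000000000036 [-1.3786  0.136 ]
wrist mark 700 0.08200000000000007 [0.012 0.152]
```

```bash
python3 -m handwheel '[[[-0.54,-0.004,0,0,0],[-0.54,-0.0035,0,0.0002,0],[-0.54,0,0,0,0]]]' 20
python3 -m handwheel '[[[-0.53,0,0,0,0],[-0.52,0,0,0,0],[-0.51,0,0,0,0],[-0.5,0,0,0,0],[-0.49,0,0,0,0],[-0.47,0,0,0,0],[-0.4,0,0,0,0],[-0.2,0,0,0,0],[0,0,0,0,0],[0,0,0,0,0]]]' 20
python3 -m handwheel '[[[0,0,0,-0.02,0],[0,0,0,-0.05,0],[0,0,0,-0.06,0],[0,0,0,-0.06,0],[0,0,0,-0.04,0],[0,0,0,0,0],[0,0,0,0,0]]]' 20
python3 - <<'E'
from mk import *
for i in range(2):
  for n in("scene","side","wrist"): mark(np.r_[.5585,-.234,.119,-.078,0],n)
p,_=measure(np.r_[.559,-.2335,.119,-.08,0.0],names=("scene","side"),tag="end_")
im=shot("wrist");o=[im[60:420,140:500]]
for n in("scene","side"):
    a=shot(n);u,v=proj(n,[.558,-.233,.12])[0].astype(int);o.append(a[v-50:v+50,u-50:u+50])
cv2.imwrite("pics/end.png",np.hstack([cv2.resize(x,(266,266),interpolation=2) for x in o])[:,:,::-1])
E
```

```text
time_s: 20.55
tool_pos: [0.5573, -0.2371, 0.1501]
eef_rot: [2.32, 2.118, 0.0]
wrist_force: [1.9, 3.8, -1.5]
finger_gap: 0.232
grip_force: 15.8
time_s: 21.55
tool_pos: [0.5569, -0.2371, 0.1499]
eef_rot: [-2.32, -2.118, 0.001]
wrist_force: [0.4, 0.4, -0.6]
finger_gap: 0.496
grip_force: 0.0
time_s: 22.25
tool_pos: [0.5572, -0.2371, 0.2656]
eef_rot: [2.319, 2.117, 0.001]
wrist_force: [-0.1, 0.2, -1.0]
finger_gap: 0.496
grip_force: 0.0
scene mark 559 2.220446049250313e-16 [-0.0582  0.058 ]
side mark 1034 -0.05599999999999983 [-1.38    0.0487]
wrist mark 607 0.028000000000000025 [-0.032   0.0894]
scene mark 559 2.220446049250313e-16 [-0.0582  0.058 ]
side mark 1034 -0.05599999999999983 [-1.38    0.0487]
wrist mark 609 0.028000000000000025 [-0.032  0.09 ]
['scene'] [ 0.5583 -0.2333  0.1179 -0.0992  0.0563] rel [ 0.0016  0.0035 -0.1459] 0.095
['side'] [ 0.5575 -0.2323  0.1214 -0.0433 -0.0155] rel [ 0.0008  0.0045 -0.1423] 0.099
['scene', 'side'] [ 0.5575 -0.2331  0.1192 -0.058   0.0099] rel [ 0.0008  0.0038 -0.1445] 0.232
```

View pics/end.png

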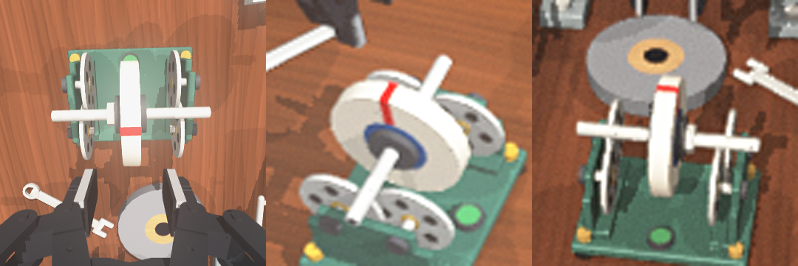

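The pictures show the wheel seated in both notches, with the red mark on top at about (128,131) in the wrist crop and the wheel midway between the disc pairs. The fingers are clear of it, so I'm handing it in.

```bash
python3 -c "
from station import ctrl
print(ctrl.finish_job())"
```

```text
the job is handed in; nothing more can be done
None
```

The wheel rests by itself on the balancing stand and the job is handed in at about 23 s; in the last pictures the arbor lies level in both notches, the wheel is centred and the mark is within about 0.05 rad of straight up, but the hand-in returned no verdict.

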